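# Raise the ratchet work rest to its third click and lock it

### The job

Pull the ratchet work rest on the repair bench up by its crossbar until it has clicked exactly three times, then lower it gently so that it hangs on the third notch by itself, and let go. Then swing the red-balled lock lever fully over to its other side. The ratchet cannot be let down again, so do not go past the third click, do not ram the column down on the pawl, and leave the spool, the jar and the bottle where they are.

Things in the scene. Friction and masses are not known exactly. Their poses are not given: they have to be found in the camera images.
- stand: Blue ratchet work rest screwed to the bench. Origin: underside of its plate, on the column's axis. Plate 12 mm thick, 120 mm along y, x -175 to +70 mm. Sleeve 38 x 46 mm, top at 130 mm; dark pawl case beside it to x = -59 mm, as high. The pawl, hidden in the case, sits at a different height on each stand and takes at most 40 N: lower slowly, stop when it carries.
- column: Sliding column, 0.35 to 0.7 kg, drags lightly; starts fully down, travels 95 mm up. Origin: on its axis, level with the stand's origin when down (its height above that is the lift). On a 22 mm square bar sits an aluminium crossbar: 34 mm along x (the width to grip), 124 mm along y, underside 175 and top 197 mm above this origin; rubber pads on its ends (|y| 40 to 62 mm) reach 212 mm.
- rest (a point): Middle of the crossbar, on the column axis, 186 mm above the column's origin; axes as the stand's.
- rack: Five saw teeth, pitch 14 mm, on the column's -x face, hidden in the sleeve. Origin: level with the first (top) tooth's underside, 78 mm above the column's origin. Going up, a tooth's ramp pushes the pawl aside over some 8 mm: the pull needed climbs by some 10 N over plain weight and drag, then drops as the pawl snaps under: a click. First click after 8 to 42 mm of lift, the next each 14 mm more.
- tooth3: The third tooth from the top of the rack. Origin: its flat underside at the bar's face, 28 mm below the rack's origin. Let down after the third click, the column sinks at most 14 mm until this underside rests on the pawl, which then carries it and lets it no lower.
- lock (a joint): Lock lever angle, rad. 0: leaning 0.5 rad to the stand's -y side (unlocked; starts within 0.1 of it); 1.0: leaning 0.5 rad to +y (locked). Stays where left, moves with about 1 N at the ball. Pivot along the stand's x, at x = -125, y = 0, z = 34 mm from the stand's origin, on a dark block 50 mm along x, 70 mm along y, its top at 37 mm and a boss at the pivot to 47 mm.
- lock_tip (a point): Centre of the red ball (26 mm across) at the end of the lever, 80 mm from its pivot; the lever is a 10 mm thick steel rod.
- spool: Yellow thread spool standing upright, 40 mm across, 55 mm tall, loose. Origin: centre of its underside.
- jar: Small green glass jar, 48 mm across, 70 mm tall, loose. Origin: centre of its underside.
- oil: White oil bottle with a red cap, 42 mm across, 100 mm tall, loose. Origin: centre of its underside.

How it is judged:
By the outcome, as a careful person would: the job done as asked, in the order asked, and still so for the second after the job is handed in, with the robot touching nothing.
It also fails if it takes over 72 s, if anything falls off the work surface, if the arm or the gripper's body presses on something with over 40 N, if the wrist force passes 120 N, or if a joint passes its speed limit or range.

### The arm

A 6-joint arm with a two-finger parallel gripper is mounted at the origin on the work surface. World frame = base frame: x ahead of the robot, y to its left, z up, the work surface at z = 0. Lengths are in m, angles in degrees, forces in N, time in s.
With the tool pointing down it reaches from about 0.375 to 0.9 m from the base axis. Payload 3.1 kg.
Tool frame: the origin (TCP) lies at the very end of the fingers, on their centre line; the grasp point (between the pads) lies 19 mm behind it (grasp_offset is the distance from the TCP to the grasp point, in m); z points along the fingers, y is the direction in which the jaws open and shut (so a half turn about z gives the same grasp; the last joint's range is limited). The gripper opens to 87 mm and grips with 3 to 60 N. Pads are 19 mm wide; open, the fingers measure 117 mm over their backs; the gripper's body (75 mm by 190 mm) begins 51 mm behind the grasp point.
Start: joints at [-79.899, 30.224, 82.088, -0, 67.689, -10.227], TCP at [0.217, -0.586, 0.223] pointing down, gripper open.
Joint ranges: [-176.69, 176.69], [-43.24, 126.21], [12.49, 139.97], [-82, 262], [0, 151.66], [-163.58, 163.58]. Speed limits (degrees/s): [159.86, 159.86, 180, 180, 180, 180].

### API

Orientations are given as a 3x3 rotation matrix whose columns are the frame's x, y, z axes.
In Python, from rig import * gives the robot as it stands. The module is installed in compiled form; this text tells all that it offers.
- The arm moves only by the tool play_rows, never from a script. Its argument "plan" is a list that holds one entry, the list of rows, each a list of 7 numbers: the shift along the world's x, y, z each as a share of 5 cm, from -1 to 1, then the turn, a rotation vector about the world's x, y, z each as a share of pi rad, from -1 to 1, then the gripper's target within -1 to 1 (fully open at 1, half-way at 0, shut at -1). A call has 1 to 12 rows; each row shifts and turns the commanded pose from where the row before left it; what a row does not reach is not made up. A row lasts 1/10 s, in which the tool goes at most 50 mm and 8.59 degrees, less where a joint would pass 70% of its speed; a pose out of reach is approached as far as the arm can. A call with a number of a shift or a turn outside -1 to 1 is refused whole. A call with a gripper value outside its range is refused whole. The fingers move at their own pace and stop on an object; the grip force is fixed at half the most. Time passes only in rows, so rows that do not move let the fingers close. It gives the time, the measured TCP pose, the force and the opening at its end, in the units of the state.
- read_state(): the state, without advancing time (a new reading comes with each control period).
- capture(name): name is "side" or "top"; returns the picture (420x560x3 uint8, red, green, blue); there is no depth.
- camera_params(name): a dict with "intrinsics" (3x3 intrinsics, pixels), "k1" (the pictures are not rectified: a ray, as slopes to the right and down, at radius r is drawn at 1 + k1 r^2 times it, then the intrinsics apply), "R" (3x3) and "t" (3): a world point X has camera coordinates R X + t. Camera axes: x right, y down, z forward; pixel columns grow to the right and rows downward; lengths in m; the calibration is good to about 2 mm. A picture is of the moment at which its call begins. camera_params takes no time and is no camera call.
- hand_in(): hands the job in, once; it reports no verdict.
The state is a dict: "time_s": time; "joint_positions": joint angles; "qvel": joint speeds; "tau": joint torques, N m; "position": TCP position; "tcp_rot": TCP orientation; "force": force on the tool from outside, world axes, zero at the start; "moment": the same for the moment, N m; "opening": opening from 0.0 (shut) to 1.0 (fully open).
Only numpy, scipy, OpenCV 4.12 (cv2) and the standard library are available. Lean on these libraries where they do the work, as an engineer would, in place of code of your own. Each camera call takes 0.05 s, during which the arm holds its last target. There are 200 camera calls.

## Working session

There is one attempt and no reset: what is moved stays moved. The work goes in short steps, Python scripts to look and compute and a tool call to move; the robot and the scene stay as the last step left them, time stands still between calls to the robot, and variables do not carry over. Pictures are saved under pics/ and viewed, about 8 in all and at most 12, crops included, and the job is handed in when it is done.

Besides the shell and the picture viewer there is one more tool, called after "Request:" in YAML: its name, and indented under it one key for each argument. play_rows: Moves the arm, as the interface text tells. Its arguments: {"type":"object","properties":{"plan":{"type":"array"}},"required":["plan"]}

```bash
mkdir -p pics; python3 - <<'E'
from rig import *
import cv2
for n in("side","top"):
    cv2.imwrite(f"pics/{n}0.png",cv2.resize(capture(n)[:,:,::-1],(784,588),interpolation=cv2.INTER_CUBIC))
    print(n,camera_params(n))
s=read_state();print(s)
E
```

```text
side {'intrinsics': array([[450.53529445,   0.        , 272.77022388],
       [  0.        , 450.53529445, 208.2054815 ],
       [  0.        ,   0.        ,   1.        ]]), 'k1': -0.09469669426892427, 'R': array([[ 0.94399851, -0.32957484,  0.01572363],
       [-0.15442358, -0.4834229 , -0.86165866],
       [ 0.29158218,  0.8109764 , -0.50724463]]), 't': array([-0.57494399,  0.24707476,  0.56910178])}
top {'intrinsics': array([[489.70920056,   0.        , 277.87634711],
       [  0.        , 489.70920056, 215.43022966],
       [  0.        ,   0.        ,   1.        ]]), 'k1': -0.056455807656370496, 'R': array([[ 0.02416064, -0.9996908 ,  0.00587984],
       [-0.98721944, -0.02478517, -0.15742767],
       [ 0.15752473, -0.00200113, -0.98751301]]), 't': array([0.05090636, 0.65372422, 0.82778641])}
{'time_s': 0.1, 'joint_positions': array([-7.99022112e+01,  3.02732425e+01,  8.21495849e+01,  1.43497250e-03,
        6.76899748e+01, -1.02272757e+01]), 'qvel': array([-0.07914421, -0.09881422, -0.25340463,  0.06298373,  0.11020665,
       -0.07204665]), 'tau': array([ 3.40590750e-04, -4.40983880e+01, -1.77152073e+01,  6.35674037e-02,
        5.34109992e-02, -4.22819232e-05]), 'position': array([ 0.21700722, -0.58540715,  0.22167076]), 'tcp_rot': array([[ 9.37740445e-01,  3.47336657e-01, -3.22370448e-04],
       [ 3.47336607e-01, -9.37738508e-01,  1.94233495e-03],
       [ 3.72344945e-04, -1.93337710e-03, -9.99998062e-01]]), 'force': array([-0.1265187 ,  0.29105297,  0.64190235]), 'moment': array([-0.05624415, -0.01513015, -0.03606519]), 'opening': 1.0009645479851084}
```

View pics/side0.png

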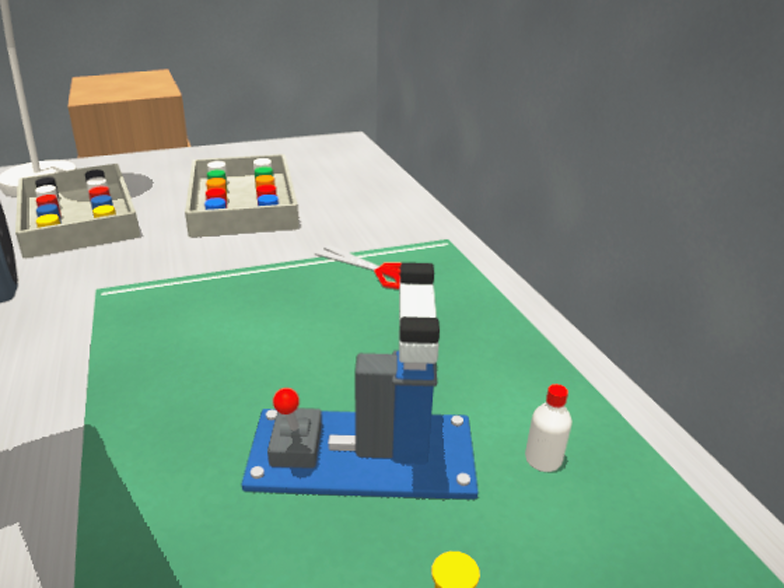

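View pics/top0.png

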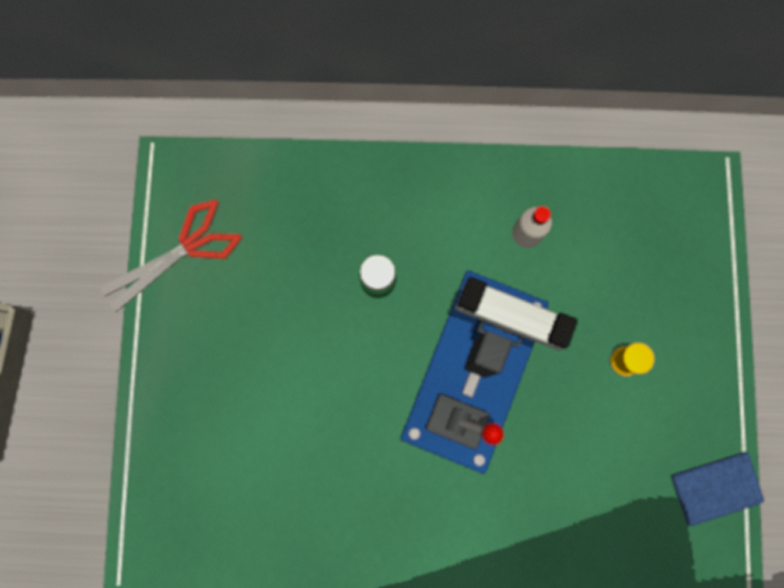

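Side view: lock ball at (286,401), crossbar along (418,270)–(420,335), bottle at (548,440). Top view: plate corners at (401,438), (486,472), (468,271); crossbar pads near (472,295) and (563,330); ball at (493,434); jar (378,272); spool (638,358); bottle (532,226).

```bash
cat > h.py <<'E'
from rig import *
import numpy as np, cv2
from scipy.optimize import least_squares
def proj(n,X):
    p=camera_params(n); c=np.atleast_2d(X)@p["R"].T+p["t"]; s=c[:,:2]/c[:,2:]
    s=s*(1+p["k1"]*(s**2).sum(1,keepdims=True)); K=p["intrinsics"]
    return s*K[0,0]+K[:2,2]
def ray(n,uv):   # camera centre, direction
    p=camera_params(n);K=p["intrinsics"]
    d=cv2.undistortPoints(np.array([[uv]],float),K,np.array([p["k1"],0,0,0.]))[0,0]
    return -p["R"].T@p["t"], p["R"].T@np.array([d[0],d[1],1])
def onz(n,uv,z):
    c,d=ray(n,uv); return c+d*(z-c[2])/d[2]
def px(u,v): return np.array([(u+.5)/1.4-.5,(v+.5)/1.4-.5])
def Rz(a): return np.array([[np.cos(a),-np.sin(a),0],[np.sin(a),np.cos(a),0],[0,0,1]])
def w(st,P): return np.atleast_2d(P)@Rz(st[2]).T+[st[0],st[1],0]
def ball(q): a=q-.5; return [-.125,.08*np.sin(a),.034+.08*np.cos(a)]
E
python3 - <<'E'
from h import *
D=[("top",[-.175,.06,.012],401,438),("top",[-.175,-.06,.012],486,472),("top",[.07,.06,.012],468,271),
("top",[0,.051,.212],473,295),("top",[0,-.051,.212],564,330),
("side",[-.175,-.06,.012],243,488),("side",[.07,-.06,.012],477,492),("side",[-.175,.06,.012],264,409),
("side",[.0,.062,.212],418,264),("top",None,493,434),("side",None,286,401)]
def f(x):
    return np.concatenate([(proj(n,w(x,P if P else ball(x[3])))[0]-px(u,v)) for n,P,u,v in D])
r=least_squares(f,[.55,-.1,-.35,0],loss='soft_l1');print(r.x,np.degrees(r.x[2]));print(f(r.x).reshape(-1,2).round(1))
st=r.x
for n,uv,z in(("jar",(378,272),.07),("spool",(639,358),.055),("oil",(542,214),.1)):print(n,onz("top",px(*uv),z).round(3))
print("rest",w(st,[0,0,.186]),"ball",w(st,ball(st[3])),"lock",w(st,ball(1)))
E
```

```text
[ 0.61911909 -0.06865084 -0.35685114  0.05784604] -20.44606414785033
[[-0.8  1.8]
 [-0.1  2.3]
 [-0.9 -1.2]
 [ 0.3 -0.5]
 [ 0.4  0.1]
 [-0.8 -0.6]
 [ 2.9  1.5]
 [-1.   0.5]
 [ 0.2 -0.9]
 [-0.7 -0.1]
 [ 1.3  0.6]]
jar [0.687 0.082 0.07 ]
spool [ 0.587 -0.253  0.055]
oil [ 0.76 -0.12  0.1 ]
rest [[ 0.61911909 -0.06865084  0.186     ]] ball [[ 0.49003615 -0.05705964  0.10630657]] lock [[0.51539195 0.01095264 0.1042066 ]]
```

Request:
play_rows:
  plan:
    - [[0,0,0.8,0,0,0,1],[0,0,0.8,0,0,0,1],[0.5,0.646,0,0,0,0.0171,1],[0.5,0.646,0,0,0,0.0171,1],[0.5,0.646,0,0,0,0.0171,1],[0.5,0.646,0,0,0,0.0171,1],[0.5,0.646,0,0,0,0.0171,1],[0.5,0.646,0,0,0,0.0171,1],[0.5,0.646,0,0,0,0.0171,1],[0.5,0.646,0,0,0,0.0171,1],[0.5,0.646,0,0,0,0.0171,1],[0.5,0.646,0,0,0,0.0171,1]]

```text
time_s: 1.3
position: [0.4677, -0.2614, 0.3022]
tcp_rot: [[0.626, 0.78, -0.001], [0.78, -0.626, 0.001], [0.0, -0.001, -1.0]]
force: [-0.1, -0.7, -0.7]
opening: 1.001
```

Request:
play_rows:
  plan:
    - [[0.5,0.646,0,0,0,0.0171,1],[0.5,0.646,0,0,0,0.0171,1],[0.5,0.646,0,0,0,0.0171,1],[0.5,0.646,0,0,0,0.0171,1],[0.5,0.646,0,0,0,0.0171,1],[0.5,0.646,0,0,0,0.0171,1],[0,0,0,0,0,0,1],[0,0,0,0,0,0,1]]

```text
time_s: 2.1
position: [0.6169, -0.0685, 0.3017]
tcp_rot: [[0.347, 0.938, -0.002], [0.938, -0.347, -0.0], [-0.001, -0.002, -1.0]]
force: [-0.5, 0.5, -0.1]
opening: 1.002
```

```bash
python3 - <<'E'
from h import *
s=read_state();print(s["time_s"],s["position"],s["tcp_rot"].round(3),s["force"],s["opening"])
cv2.imwrite("pics/side1.png",cv2.resize(capture("side")[100:370,150:450,::-1],(800,720))[:600])
E
```

```text
2.1 [ 0.61688374 -0.06845345  0.30173039] [[ 0.347  0.938 -0.002]
 [ 0.938 -0.347 -0.   ]
 [-0.001 -0.002 -1.   ]] [-0.45437377  0.46730714 -0.10694222] 1.0019820598828808
```

View pics/side1.png

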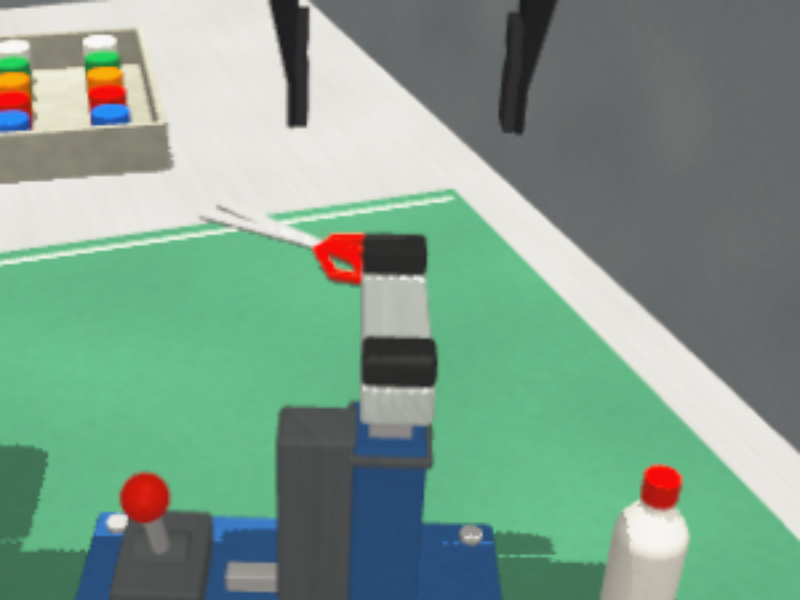

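The fingers (tips at 297 and 512) straddle the bar (about 362–435) and are centred. I'll go down and grip.

Request:
play_rows:
  plan:
    - [[0.03,0,-0.4,0,0,0,1],[0,0,-0.4,0,0,0,1],[0,0,-0.4,0,0,0,1],[0,0,-0.4,0,0,0,1],[0,0,-0.4,0,0,0,1],[0,0,-0.4,0,0,0,1],[0,0,-0.28,0,0,0,1],[0,0,0,0,0,0,1],[0,0,0,0,0,0,0.2]]

```text
time_s: 3.05
position: [0.6186, -0.0701, 0.1689]
tcp_rot: [[0.35, 0.937, 0.0], [0.937, -0.35, -0.0], [-0.0, 0.0, -1.0]]
force: [-0.3, -0.2, 0.4]
opening: 0.968
```

Request:
play_rows:
  plan:
    - [[0,0,0,0,0,0,0],[0,0,0,0,0,0,-0.2],[0,0,0,0,0,0,-0.5],[0,0,0,0,0,0,-1],[0,0,0,0,0,0,-1],[0,0,0,0,0,0,-1],[0,0,0,0,0,0,-1],[0,0,0,0,0,0,-1]]

```text
time_s: 3.85
position: [0.6178, -0.0689, 0.1685]
tcp_rot: [[0.349, 0.937, -0.002], [0.937, -0.349, 0.001], [0.0, -0.002, -1.0]]
force: [-2.5, 0.5, 1.8]
opening: 0.386
```

Request:
play_rows:
  plan:
    - [[0,0,0.04,0,0,0,-1],[0,0,0.04,0,0,0,-1],[0,0,0,0,0,0,-1],[0,0,0,0,0,0,-1]]

```text
time_s: 4.25
position: [0.6178, -0.0689, 0.1719]
tcp_rot: [[0.349, 0.937, -0.002], [0.937, -0.349, 0.001], [0.0, -0.002, -1.0]]
force: [-1.5, 0.7, -4.8]
opening: 0.386
```

Request:
play_rows:
  plan:
    - [[0,0,0.04,0,0,0,-1],[0,0,0,0,0,0,-1],[0,0,0,0,0,0,-1]]

```text
time_s: 4.55
position: [0.6179, -0.0689, 0.1739]
tcp_rot: [[0.349, 0.937, -0.002], [0.937, -0.349, 0.001], [0.0, -0.002, -1.0]]
force: [-1.6, 1.8, -6.9]
opening: 0.385
```

Request:
play_rows:
  plan:
    - [[0,0,0.04,0,0,0,-1],[0,0,0,0,0,0,-1],[0,0,0,0,0,0,-1]]

```text
time_s: 4.85
position: [0.6178, -0.0689, 0.1758]
tcp_rot: [[0.349, 0.937, -0.002], [0.937, -0.349, 0.001], [-0.0, -0.002, -1.0]]
force: [-1.5, 0.8, -12.4]
opening: 0.383
```

Request:
play_rows:
  plan:
    - [[0,0,0.04,0,0,0,-1],[0,0,0,0,0,0,-1],[0,0,0,0,0,0,-1]]

```text
time_s: 5.15
position: [0.6179, -0.0689, 0.1779]
tcp_rot: [[0.349, 0.937, -0.002], [0.937, -0.349, 0.001], [-0.0, -0.002, -1.0]]
force: [-1.5, 2.0, -14.4]
opening: 0.39
```

Request:
play_rows:
  plan:
    - [[0,0,0.04,0,0,0,-1],[0,0,0,0,0,0,-1],[0,0,0,0,0,0,-1]]

```text
time_s: 5.45
position: [0.6179, -0.0689, 0.1824]
tcp_rot: [[0.349, 0.937, -0.001], [0.937, -0.349, 0.0], [-0.0, -0.001, -1.0]]
force: [-5.7, 3.1, -2.1]
opening: 0.385
```

Request:
play_rows:
  plan:
    - [[0,0,0.04,0,0,0,-1],[0,0,0,0,0,0,-1],[0,0,0,0,0,0,-1]]

```text
time_s: 5.75
position: [0.6179, -0.0689, 0.1849]
tcp_rot: [[0.349, 0.937, -0.001], [0.937, -0.349, 0.0], [-0.0, -0.001, -1.0]]
force: [-6.3, 2.7, -4.8]
opening: 0.392
```

Request:
play_rows:
  plan:
    - [[0,0,0.04,0,0,0,-1],[0,0,0,0,0,0,-1],[0,0,0,0,0,0,-1]]

```text
time_s: 6.05
position: [0.6179, -0.0689, 0.187]
tcp_rot: [[0.349, 0.937, -0.001], [0.937, -0.349, 0.0], [-0.0, -0.001, -1.0]]
force: [-5.3, 3.4, -4.3]
opening: 0.389
```

Request:
play_rows:
  plan:
    - [[0,0,0.04,0,0,0,-1],[0,0,0,0,0,0,-1],[0,0,0,0,0,0,-1]]

```text
time_s: 6.35
position: [0.6179, -0.0689, 0.1882]
tcp_rot: [[0.349, 0.937, -0.001], [0.937, -0.349, 0.0], [-0.0, -0.001, -1.0]]
force: [-5.1, 3.4, -6.7]
opening: 0.39
```

Request:
play_rows:
  plan:
    - [[0,0,0.04,0,0,0,-1],[0,0,0,0,0,0,-1],[0,0,0,0,0,0,-1]]

```text
time_s: 6.65
position: [0.6179, -0.0689, 0.1895]
tcp_rot: [[0.349, 0.937, -0.001], [0.937, -0.349, 0.0], [-0.0, -0.001, -1.0]]
force: [-5.4, 3.5, -8.2]
opening: 0.381
```

Request:
play_rows:
  plan:
    - [[0,0,0.04,0,0,0,-1],[0,0,0,0,0,0,-1],[0,0,0,0,0,0,-1]]

```text
time_s: 6.95
position: [0.6179, -0.0689, 0.1908]
tcp_rot: [[0.349, 0.937, -0.002], [0.937, -0.349, 0.001], [-0.0, -0.002, -1.0]]
force: [-4.4, 3.7, -10.4]
opening: 0.389
```

Request:
play_rows:
  plan:
    - [[0,0,0.04,0,0,0,-1],[0,0,0,0,0,0,-1],[0,0,0,0,0,0,-1]]

```text
time_s: 7.25
position: [0.6179, -0.0689, 0.1923]
tcp_rot: [[0.349, 0.937, -0.002], [0.937, -0.349, 0.001], [-0.0, -0.002, -1.0]]
force: [-4.1, 2.8, -12.5]
opening: 0.388
```

Request:
play_rows:
  plan:
    - [[0,0,0.04,0,0,0,-1],[0,0,0,0,0,0,-1],[0,0,0,0,0,0,-1]]

```text
time_s: 7.55
position: [0.6179, -0.0689, 0.1966]
tcp_rot: [[0.349, 0.937, -0.001], [0.937, -0.349, 0.0], [-0.0, -0.001, -1.0]]
force: [-8.6, 4.4, -0.4]
opening: 0.389
```

Request:
play_rows:
  plan:
    - [[0,0,0.04,0,0,0,-1],[0,0,0,0,0,0,-1],[0,0,0,0,0,0,-1]]

```text
time_s: 7.85
position: [0.6179, -0.0689, 0.1988]
tcp_rot: [[0.349, 0.937, -0.001], [0.937, -0.349, 0.0], [-0.0, -0.001, -1.0]]
force: [-6.9, 3.9, -4.6]
opening: 0.387
```

Request:
play_rows:
  plan:
    - [[0,0,0.04,0,0,0,-1],[0,0,0,0,0,0,-1],[0,0,0,0,0,0,-1]]

```text
time_s: 8.15
position: [0.6179, -0.0689, 0.2008]
tcp_rot: [[0.349, 0.937, -0.001], [0.937, -0.349, 0.0], [-0.0, -0.001, -1.0]]
force: [-7.5, 4.3, -2.9]
opening: 0.389
```

Force drops (clicks) came at z≈0.180 and 0.195, so I expect the third near 0.209.

Request:
play_rows:
  plan:
    - [[0,0,0.04,0,0,0,-1],[0,0,0,0,0,0,-1],[0,0,0,0,0,0,-1]]

```text
time_s: 8.45
position: [0.6179, -0.0689, 0.2021]
tcp_rot: [[0.349, 0.937, -0.001], [0.937, -0.349, 0.0], [-0.0, -0.001, -1.0]]
force: [-6.8, 2.7, -6.5]
opening: 0.391
```

Request:
play_rows:
  plan:
    - [[0,0,0.04,0,0,0,-1],[0,0,0,0,0,0,-1],[0,0,0,0,0,0,-1]]

```text
time_s: 8.75
position: [0.6179, -0.0689, 0.2035]
tcp_rot: [[0.349, 0.937, -0.001], [0.937, -0.349, 0.0], [-0.0, -0.001, -1.0]]
force: [-6.2, 3.0, -9.7]
opening: 0.389
```

Request:
play_rows:
  plan:
    - [[0,0,0.04,0,0,0,-1],[0,0,0,0,0,0,-1],[0,0,0,0,0,0,-1]]

```text
time_s: 9.05
position: [0.6179, -0.0689, 0.205]
tcp_rot: [[0.349, 0.937, -0.002], [0.937, -0.349, 0.001], [-0.0, -0.002, -1.0]]
force: [-5.9, 2.8, -10.8]
opening: 0.389
```

Request:
play_rows:
  plan:
    - [[0,0,0.04,0,0,0,-1],[0,0,0,0,0,0,-1],[0,0,0,0,0,0,-1]]

```text
time_s: 9.35
position: [0.6178, -0.0689, 0.2065]
tcp_rot: [[0.349, 0.937, -0.002], [0.937, -0.349, 0.001], [-0.0, -0.002, -1.0]]
force: [-5.2, 2.9, -13.7]
opening: 0.389
```

Request:
play_rows:
  plan:
    - [[0,0,0.03,0,0,0,-1],[0,0,0,0,0,0,-1],[0,0,0,0,0,0,-1]]

```text
time_s: 9.65
position: [0.6179, -0.0689, 0.2087]
tcp_rot: [[0.349, 0.937, -0.002], [0.937, -0.349, 0.001], [-0.0, -0.002, -1.0]]
force: [-5.9, 2.6, -10.5]
opening: 0.39
```

Request:
play_rows:
  plan:
    - [[0,0,0.03,0,0,0,-1],[0,0,0,0,0,0,-1],[0,0,0,0,0,0,-1]]

```text
time_s: 9.95
position: [0.6179, -0.0689, 0.2117]
tcp_rot: [[0.349, 0.937, -0.001], [0.937, -0.349, 0.0], [-0.0, -0.001, -1.0]]
force: [-8.7, 3.4, -3.8]
opening: 0.383
```

The third click is done: the force fell to -3.8 N at z=0.2117. Now I'll lower in 1 mm steps.

Request:
play_rows:
  plan:
    - [[0,0,-0.02,0,0,0,-1],[0,0,0,0,0,0,-1],[0,0,0,0,0,0,-1]]

```text
time_s: 10.25
position: [0.6179, -0.0689, 0.2113]
tcp_rot: [[0.349, 0.937, -0.001], [0.937, -0.349, 0.0], [-0.0, -0.001, -1.0]]
force: [-9.0, 3.5, -2.8]
opening: 0.392
```

Request:
play_rows:
  plan:
    - [[0,0,-0.02,0,0,0,-1],[0,0,0,0,0,0,-1],[0,0,0,0,0,0,-1]]

```text
time_s: 10.55
position: [0.6179, -0.0689, 0.2111]
tcp_rot: [[0.349, 0.937, -0.0], [0.937, -0.349, -0.0], [-0.0, -0.0, -1.0]]
force: [-9.5, 3.7, 0.8]
opening: 0.388
```

Request:
play_rows:
  plan:
    - [[0,0,-0.02,0,0,0,-1],[0,0,0,0,0,0,-1],[0,0,0,0,0,0,-1]]

```text
time_s: 10.85
position: [0.6179, -0.0689, 0.211]
tcp_rot: [[0.349, 0.937, 0.0], [0.937, -0.349, -0.0], [-0.0, 0.0, -1.0]]
force: [-11.0, 3.4, 6.0]
opening: 0.389
```

Request:
play_rows:
  plan:
    - [[0,0,-0.02,0,0,0,-1],[0,0,0,0,0,0,-1],[0,0,0,0,0,0,-1]]

```text
time_s: 11.15
position: [0.618, -0.0689, 0.2109]
tcp_rot: [[0.349, 0.937, 0.0], [0.937, -0.349, -0.0], [-0.0, 0.001, -1.0]]
force: [-11.5, 5.6, 8.0]
opening: 0.386
```

The pawl now carries: z has stalled at 0.211 and the force has turned upward. I'll ease off slightly, open gradually and check.

Request:
play_rows:
  plan:
    - [[0,0,0.03,0,0,0,-1],[0,0,0,0,0,0,-1],[0,0,0,0,0,0,-1]]

```text
time_s: 11.45
position: [0.6179, -0.0689, 0.2111]
tcp_rot: [[0.349, 0.937, -0.0], [0.937, -0.349, -0.0], [-0.0, 0.0, -1.0]]
force: [-10.7, 4.3, 3.4]
opening: 0.387
```

Request:
play_rows:
  plan:
    - [[0,0,0,0,0,0,0],[0,0,0,0,0,0,0.3],[0,0,0,0,0,0,0.6],[0,0,0,0,0,0,0.6],[0,0,0,0,0,0,0.6]]

```text
time_s: 11.95
position: [0.621, -0.0703, 0.209]
tcp_rot: [[0.349, 0.937, 0.006], [0.937, -0.349, -0.002], [0.0, 0.006, -1.0]]
force: [0.7, 0.6, -0.5]
opening: 0.744
```

```bash
python3 - <<'E'
from h import *
s=read_state();print(s["time_s"],s["position"],s["force"],s["opening"])
cv2.imwrite("pics/side2.png",cv2.resize(capture("side")[120:345,170:430,::-1],(693,600)))
E
```

```text
11.95 [ 0.62095571 -0.07033689  0.20897056] [ 0.71795281  0.64045827 -0.49538195] 0.7444091354985788
```

View pics/side2.png

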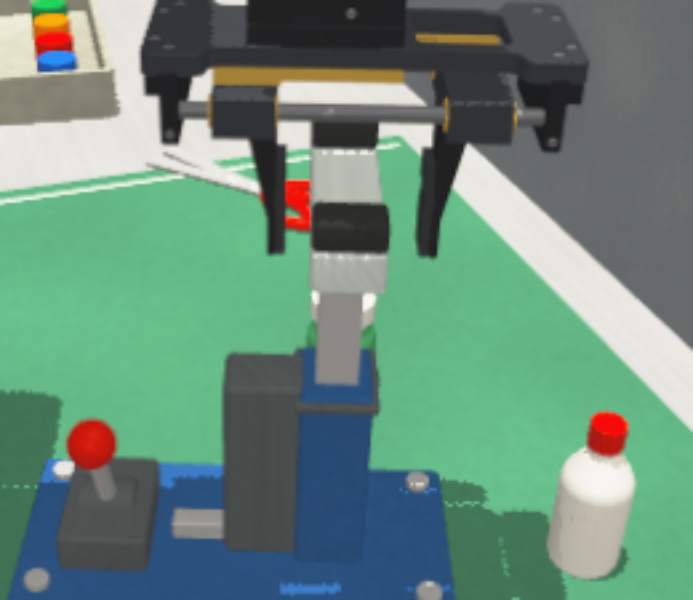

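The column hangs by itself: the bare bar shows from row 292 to 383 with the fingers free of it. The lever ball is at (91,444). Next I'll go up and over the ball, turning 90° so the jaws straddle it.

Request:
play_rows:
  plan:
    - [[0,0,0.6,0,0,0,1],[0,0,0.6,0,0,0,1],[0,0,0.5,0,0,0,1],[-0.238,0.0236,0,0,0,0.0455,1],[-0.238,0.0236,0,0,0,0.0455,1],[-0.238,0.0236,0,0,0,0.0455,1],[-0.238,0.0236,0,0,0,0.0455,1],[-0.238,0.0236,0,0,0,0.0455,1],[-0.238,0.0236,0,0,0,0.0455,1],[-0.238,0.0236,0,0,0,0.0455,1],[-0.238,0.0236,0,0,0,0.0455,1],[-0.238,0.0236,0,0,0,0.0455,1]]

```text
time_s: 13.2
position: [0.5117, -0.0589, 0.2924]
tcp_rot: [[-0.805, 0.593, 0.002], [0.593, 0.805, -0.001], [-0.002, 0.0, -1.0]]
force: [-0.4, 0.4, -0.0]
opening: 1.002
```

Request:
play_rows:
  plan:
    - [[-0.238,0.0236,0,0,0,0.0455,1],[-0.238,0.0236,0,0,0,0.0455,1],[0,0,-0.5,0,0,0,1],[0,0,-0.8,0,0,0,1],[0,0,-0.8,0,0,0,1],[0,0,-0.5,0,0,0,1],[0,0,0,0,0,0,1],[0,0,0,0,0,0,1]]

```text
time_s: 14.0
position: [0.4885, -0.0566, 0.1624]
tcp_rot: [[-0.938, 0.347, 0.001], [0.347, 0.938, -0.0], [-0.001, -0.0, -1.0]]
force: [-0.1, -0.0, 0.1]
opening: 1.001
```

```bash
python3 - <<'E'
from h import *
s=read_state();print(s["time_s"],s["position"],s["tcp_rot"].round(3),s["force"],s["opening"],s["joint_positions"].round(1))
cv2.imwrite("pics/side3.png",cv2.resize(capture("side")[120:345,150:410,::-1],(693,600)))
E
```

```text
14.0 [ 0.48854069 -0.05661766  0.16243444] [[-0.938  0.347  0.001]
 [ 0.347  0.938 -0.   ]
 [-0.001 -0.    -1.   ]] [-0.14624773 -0.01086751  0.1108654 ] 1.000586017863518 [-19.7  25.2 104.5  -0.   50.2 -89.3]
```

View pics/side3.png

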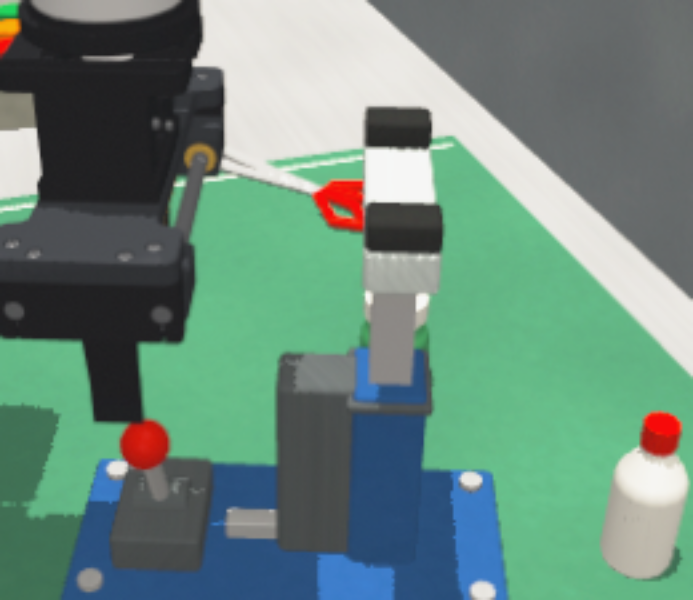

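The near finger (tip about (118,420)) is on the -y side of the ball (145,444). I'll lower and narrow the jaws around the ball.

Request:
play_rows:
  plan:
    - [[0.05,-0.02,-0.45,0,0,0,1],[0,0,-0.45,0,0,0,1],[0,0,-0.44,0,0,0,1],[0,0,0,0,0,0,0.4],[0,0,0,0,0,0,0],[0,0,0,0,0,0,-0.15],[0,0,0,0,0,0,-0.15],[0,0,0,0,0,0,-0.15],[0,0,0,0,0,0,-0.15]]

```text
time_s: 14.95
position: [0.4906, -0.0573, 0.0956]
tcp_rot: [[-0.938, 0.347, 0.001], [0.347, 0.938, -0.0], [-0.001, -0.0, -1.0]]
force: [-0.9, 0.5, 0.6]
opening: 0.539
```

```bash
python3 - <<'E'
from h import *
s=read_state();print(s["time_s"],s["position"],s["force"],s["opening"])
d=Rz(-.3569).T@(s["position"]-[.619,-.0687,0]);print("in stand",d)
cv2.imwrite("pics/side4.png",cv2.resize(capture("side")[190:340,140:340,::-1],(800,600)))
E
```

```text
14.95 [ 0.49057228 -0.0573496   0.09561389] [-0.85003186  0.51880541  0.64308689] 0.5388450240179423
in stand [-0.12430027 -0.03423381  0.09561389]
```

View pics/side4.png

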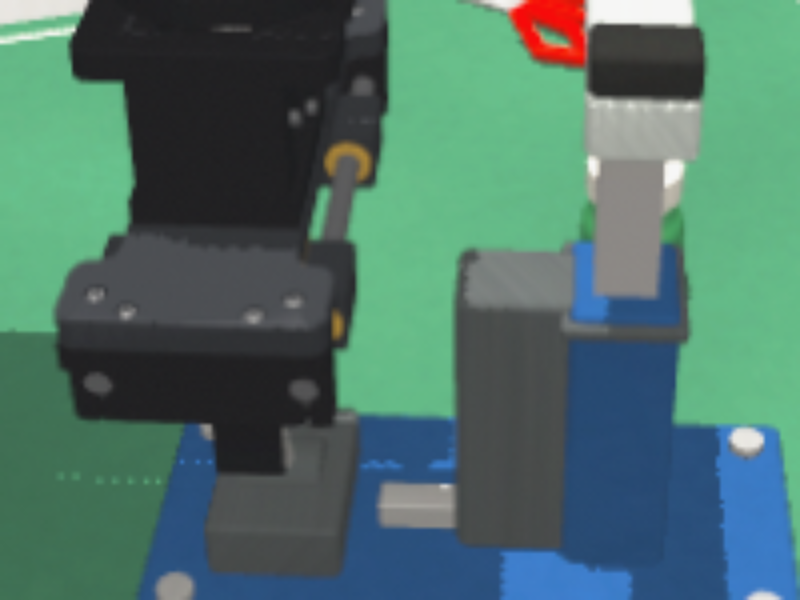

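The ball is enclosed, hidden behind the near finger at (250,445). Now push along the stand's +y.

Request:
play_rows:
  plan:
    - [[0.07,0.187,0,0,0,0,-0.15],[0.07,0.187,0,0,0,0,-0.15],[0.07,0.187,0,0,0,0,-0.15]]

```text
time_s: 15.3
position: [0.5011, -0.0285, 0.0951]
tcp_rot: [[-0.938, 0.347, 0.0], [0.347, 0.938, -0.0], [-0.0, -0.0, -1.0]]
force: [-1.0, -0.6, 1.6]
opening: 0.428
```

Request:
play_rows:
  plan:
    - [[0.07,0.187,0,0,0,0,-0.15],[0.07,0.187,0,0,0,0,-0.15],[0.07,0.187,0,0,0,0,-0.15],[0.07,0.187,0,0,0,0,-0.15],[0,0,0,0,0,0,-0.15]]

```text
time_s: 15.8
position: [0.5151, 0.0097, 0.0949]
tcp_rot: [[-0.938, 0.346, 0.0], [0.346, 0.938, 0.0], [0.0, 0.0, -1.0]]
force: [-0.1, 0.0, -0.3]
opening: 0.427
```

Request:
play_rows:
  plan:
    - [[0.028,0.075,0,0,0,0,-0.15],[0,0,0,0,0,0,-0.15]]

```text
time_s: 16.0
position: [0.5161, 0.0122, 0.095]
tcp_rot: [[-0.938, 0.347, -0.0], [0.347, 0.938, 0.0], [0.0, 0.0, -1.0]]
force: [-0.6, 0.3, -0.0]
opening: 0.426
```

Request:
play_rows:
  plan:
    - [[0.014,0.037,0,0,0,0,-0.15],[0,0,0,0,0,0,-0.15]]

```text
time_s: 16.2
position: [0.5168, 0.0137, 0.095]
tcp_rot: [[-0.938, 0.348, -0.0], [0.348, 0.938, 0.0], [0.0, -0.0, -1.0]]
force: [-1.1, -0.6, 0.5]
opening: 0.424
```

Request:
play_rows:
  plan:
    - [[0.014,0.037,0,0,0,0,-0.15],[0,0,0,0,0,0,-0.15]]

```text
time_s: 16.4
position: [0.5175, 0.0156, 0.095]
tcp_rot: [[-0.938, 0.348, -0.0], [0.348, 0.938, -0.0], [0.0, -0.0, -1.0]]
force: [-0.3, -0.6, -0.7]
opening: 0.423
```

Request:
play_rows:
  plan:
    - [[0.014,0.037,0,0,0,0,-0.15],[0,0,0,0,0,0,-0.15]]

```text
time_s: 16.6
position: [0.5182, 0.0176, 0.095]
tcp_rot: [[-0.938, 0.347, -0.0], [0.347, 0.938, 0.0], [0.0, 0.0, -1.0]]
force: [-0.4, -0.7, -0.7]
opening: 0.426
```

Request:
play_rows:
  plan:
    - [[0.014,0.037,0,0,0,0,-0.15],[0,0,0,0,0,0,-0.15],[0,0,0,0,0,0,-0.15]]

```text
time_s: 16.9
position: [0.5185, 0.0185, 0.0949]
tcp_rot: [[-0.938, 0.347, -0.001], [0.347, 0.938, -0.002], [0.001, -0.002, -1.0]]
force: [-1.0, -4.0, -0.6]
opening: 0.427
```

```bash
python3 - <<'E'
from h import *
s=read_state();print(s["time_s"],s["position"],s["force"],s["opening"])
d=Rz(-.3569).T@(s["position"]-[.619,-.0687,0]);print("in stand",d, "face y",d[1]-s["opening"]*.0435)
cv2.imwrite("pics/top5.png",cv2.resize(capture("top")[180:360,240:480,::-1],(800,600)))
E
```

```text
16.9 [0.51852632 0.01850562 0.09493636] [-1.00193807 -3.97732952 -0.6316276 ] 0.4271498099794314
in stand [-0.1246094   0.04660768  0.09493636] face y 0.028026666339734736
```

View pics/top5.png

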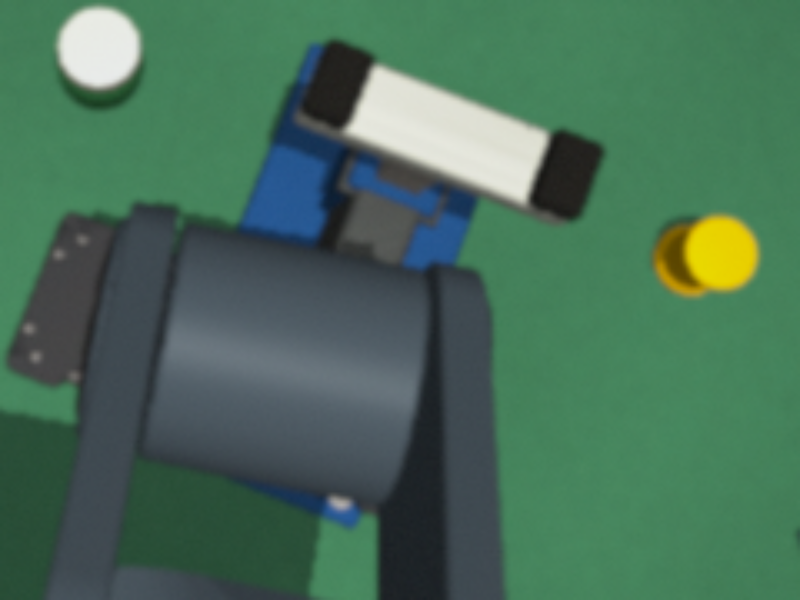

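The arm hides the lever from the top camera. Jar (100,48) and spool (720,252) are undisturbed, and the force is rising at the lever's stop. I'll push slightly more to confirm, then open, rise and retreat.

Request:
play_rows:
  plan:
    - [[0.014,0.037,0,0,0,0,-0.15],[0,0,0,0,0,0,-0.15],[0,0,0,0,0,0,-0.15]]

```text
time_s: 17.25
position: [0.5186, 0.0188, 0.0949]
tcp_rot: [[-0.939, 0.345, -0.003], [0.345, 0.939, -0.004], [0.001, -0.005, -1.0]]
force: [-3.8, -11.0, -0.9]
opening: 0.429
```

Request:
play_rows:
  plan:
    - [[0,0,0,0,0,0,0.2],[0,0,0,0,0,0,0.6],[0,0,0,0,0,0,0.6],[0,0,0,0,0,0,0.6],[0,0,0.2,0,0,0,0.6],[0,0,0.6,0,0,0,0.6],[0,0,0.8,0,0,0,0.6],[0,0,0.8,0,0,0,0.6],[0,0,0.8,0,0,0,0.6],[0,0,0.8,0,0,0,0.6]]

```text
time_s: 18.25
position: [0.5192, 0.0216, 0.2976]
tcp_rot: [[-0.938, 0.347, 0.001], [0.347, 0.938, 0.0], [-0.001, 0.0, -1.0]]
force: [0.4, 0.2, -0.3]
opening: 0.8
```

Request:
play_rows:
  plan:
    - [[-0.4,0.6,0,0,0,0,0.6],[-0.4,0.8,0,0,0,0,0.6],[-0.2,0.8,0,0,0,0,0.6],[0,0.8,0,0,0,0,0.6],[0,0.8,0,0,0,0,0.6],[0,0.8,0,0,0,0,0.6],[0,0,0,0,0,0,0.6],[0,0,0,0,0,0,0.6]]

```text
time_s: 19.05
position: [0.469, 0.2519, 0.2954]
tcp_rot: [[-0.939, 0.345, 0.0], [0.345, 0.939, -0.0], [-0.0, -0.0, -1.0]]
force: [0.8, -0.5, -0.4]
opening: 0.797
```

```bash
python3 - <<'E'
from h import *
s=read_state();print(s["time_s"],s["position"],s["force"])
a=capture("side")[120:345,150:430,::-1];b=capture("top")[130:360,240:480,::-1]
cv2.imwrite("pics/f6.png",np.hstack([cv2.resize(a,(400,321)),cv2.resize(b,(400,321))]))
cv2.imwrite("pics/f7.png",cv2.resize(a[80:],(800,414),interpolation=cv2.INTER_CUBIC))
st=[.619,-.0687,-.3569]
f=lambda n,X,o,k:((proj(n,X)[0]+.5-o)*k).round(0)
for q in(.9,1,1.1):print(q,f("side",w(st,ball(q)),[150,120],400/280),f("top",w(st,ball(q)),[240,130],400/240))
for l in(.028,.035,.042,.049):print(l,"crossbar end lower edges",[f("side",w(st,[x,-.062,.175+l]),[150,120],400/280) for x in(-.017,.017)])
E
```

```text
19.05 [0.46904779 0.25191473 0.29543048] [ 0.80031269 -0.49116969 -0.44581266]
0.9 [ 89. 197.] [125. 276.]
1 [ 90. 196.] [118. 273.]
1.1 [ 91. 195.] [111. 270.]
0.028 crossbar end lower edges [array([196., 176.]), array([237., 177.])]
0.035 crossbar end lower edges [array([197., 169.]), array([238., 170.])]
0.042 crossbar end lower edges [array([197., 162.]), array([238., 163.])]
0.049 crossbar end lower edges [array([197., 154.]), array([239., 155.])]
```

View pics/f6.png

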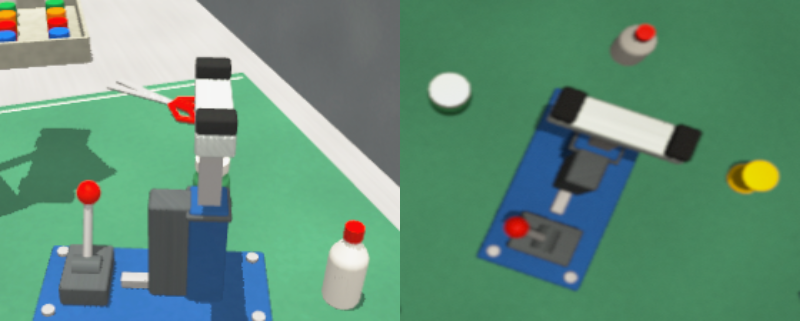

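The side view shows the ball at (88,193) and the crossbar underside at about row 157. In the top view the ball is at (515,227), which is q≈1.0. Spool, jar and bottle are where they were. Handing in.

```bash
python3 -c "
from rig import *
print(hand_in())"
```

```text
the job is handed in; nothing more can be done
None
```

The column hangs by itself on the third notch, the lock lever is fully over, and the job is handed in after about 19 s of robot time; hand-in reported no verdict.

- **Ratchet:** I pulled the crossbar up in 1.5–2 mm steps. The force dropped three times, at a TCP height of about 0.180, 0.195 and 0.209 m, spaced 14 mm as expected. I stopped at 0.212 m, before the fourth tooth's ramp.
- **Lowering:** I let it down in 1 mm steps. It stopped on the pawl at 0.211 m, a lift of about 42 mm, with at most 8 N of downward push from the arm. Then I let go.
- **Lever:** I pushed it over between the open jaws until it met its stop, where the force rose to about 11 N.

In the final pictures the ball is at about 1.0 rad and the spool, jar and bottle look unmoved. The arm stands clear and touches nothing.

One check agreed only roughly: the final side picture puts the lift at about 45 mm, against 42 mm from the arm's readings. That is within reading error and well short of the fourth click.

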